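# Bar the lid of a model case through its slotted lock disc

## Task

Lock the lid of the plywood model case. First turn the slotted disc on the lid by pushing one of its two studs with the fingertips until its slot lines up with the bar, and only then push the bar by its upright end plate straight through the slot until it is fully home against the end of the keeper on the far side. Do not lift the bar, leave the other things where they stand, and finish clear of everything.

Things in the scene. Friction and masses are not known exactly. Their poses are not given: they have to be found in the camera images.
- case: A closed plywood case, fixed to the table, 420 x 250 mm, 70 mm high, with the lock on its flat lid (z = 70 mm). Origin: centre of its underside. Its x axis (along the long side) is the direction in which the bar is pushed; z is up. All of the lock lies on the case's line y = 0; in order along x: push plate, guide, lid seam, disc (axis at x = 115 mm), keeper.
- guide (a point): Middle of the steel guide, on the lid at x = 30 mm of the case. Two rails along x, 60 mm long and 23 mm apart inside, 39 mm over all; a strap bridges the bar. Its top is 21 mm above the lid.
- keeper_end (a point): Middle of the inside of the keeper's end wall, where the bar's nose must come to rest: x = 181, y = 0, z = 77 mm of the case. The keeper is a steel pocket from x = 161 to 191 mm, 28 mm wide inside, 44 mm over all, its top 21 mm above the lid.
- disc_centre (a point): Centre of the top face of the slotted aluminium disc, 22 mm above the lid. The disc is 80 mm across, 22 mm thick and turns about its upright axis. A slot 27 mm wide runs right across it, open at the top and at both ends, its mouths flared to 37 mm. This point's x axis runs along the slot and turns with the disc.
- stud_a (a point): Middle of the foot of one of two upright round studs on the disc's top, 14 mm thick and 30 mm high, 29 mm from the disc's axis, at +90 degrees (anticlockwise from above) from the slot's x axis. Push a stud sideways to turn the disc.
- stud_b (a point): The same of the other stud, at -90 degrees from the slot's x axis, 58 mm from the first.
- disc (a joint): Angle in rad from the case's x axis to the slot, growing anticlockwise seen from above. The slot is in line with the bar at 0 and again at 3.14 (both serve equally). It starts anywhere from 0.45 to 2.69, so the nearer way may be either way round. It turns from -0.5 to 3.64 with light friction (2 to 3 N at a stud) and stays where it is left.
- bar: A loose steel locking bar, 200 x 20 x 14 mm, about 0.25 kg, lying flat on the lid, its rounded front end in the guide. Origin: middle of its underside; x points forward to the disc. At the tail stands a push plate 10 mm thick, 40 mm wide, its top 41 mm above the lid. It slides with 1 to 3 N and has to go forward 123 to 151 mm; home, its origin is at x = 81 mm of the case.
- bar_nose (a point): The tip of the bar's rounded front end, 100 mm ahead of the bar's origin and 7 mm above the lid.
- bar_plate (a point): The point to push: the middle of the rear face of the push plate, 100 mm behind the bar's origin and 28 mm above the lid.
- house: A small timber house model with a gable roof, 44 x 54 mm over the eaves, 44 mm high, standing loose on the case lid beside the lock. A bystander: leave it alone. Origin: centre of its underside.
- massing: A small stepped timber block model, 34 x 50 x 44 mm, standing loose on the case lid beside the lock. A bystander: leave it alone. Origin: centre of its underside.
- tape: A roll of paper tape lying flat on the table, 90 mm across, 24 mm high. A bystander: leave it alone. Origin: centre of its underside.
- mug: A white mug on the table, 80 mm across, 90 mm high. A bystander: leave it alone. Origin: centre of its underside.
- glue: A white glue bottle on the table, 44 mm across, 110 mm high. A bystander: leave it alone. Origin: centre of its underside.
- driver: A screwdriver lying on the table. A bystander: leave it alone. Origin: centre of its underside.
Mind the look-alikes: they are no part of the job. Of the things like the bar, leave any that is black; of the rest the larger one is meant.

How it is judged:
By the outcome, as a careful person would: the job done as asked, in the order asked, and still so for the second after the job is handed in, with the robot touching nothing.
It also fails if it takes over 59 s, if anything falls off the work surface, if the arm or the gripper's body presses on something with over 40 N, if the wrist force passes 120 N, or if a joint passes its speed limit or range.

## Robot

A 6-joint arm with a two-finger parallel gripper is mounted at the origin on the work surface. World frame = base frame: x ahead of the robot, y to its left, z up, the work surface at z = 0. Lengths are in m, angles in degrees, forces in N, time in s.
With the tool pointing down it reaches from about 0.4 to 0.825 m from the base axis. Payload 7 kg.
Tool frame: the origin (TCP) lies midway between the tips of the shut fingers; the grasp point (between the pads) lies ctrl.tcp_to_grasp behind it (ctrl.tcp_to_grasp is the distance from the TCP to the grasp point, in m); y points along the fingers, z is the direction in which the jaws open and shut, and the axes are right-handed (so a half turn about y gives the same grasp; the last joint's range is limited). The gripper opens to 88 mm and grips with 3 to 60 N. Pads are 19 mm wide; open, the fingers measure 130 mm over their backs; the gripper's body (78 mm by 193 mm) begins 47 mm behind the grasp point.
Start: joints at [-54.081, 20.546, 0.682, 0, -70.136, -16.507], TCP at [0.224, -0.637, 0.227] pointing down, gripper open.
Joint ranges: [-176.03, 176.03], [-82.01, 121.73], [-58.28, 71.71], [-173.87, 95.51], [-174.79, -0.11], [-173.66, 173.66]. Speed limits (degrees/s): [136.94, 136.94, 172.46, 180, 180, 180].

## Interface

Orientations are given as [roll, pitch, yaw] about the fixed x, y, z axes, in that order (R = Rz(yaw) Ry(pitch) Rx(roll)).
In Python, from plant import ctrl, snapshot, silhouettes gives the robot as it stands.
- The arm moves only by the shell command python3 -m pendant 'ROWS'. ROWS is JSON, a list that holds one entry, the list of rows, each a list of 7 numbers: the shift along the tool's x, y, z in cm, then the turn, a rotation vector about the tool's x, y, z in degrees, then the opening, from 0 (shut) to 1 (fully open). In form: [[[x, y, z, rx, ry, rz, hand], ...]]. A call has 1 to 12 rows; each row shifts and turns the commanded pose from where the row before left it, along the tool's axes as they then stand; what a row does not reach is not made up. A row lasts 1/12 s, in which the tool goes at most 41.7 mm and 7.16 degrees, less where a joint would pass 70% of its speed; a pose out of reach is approached as far as the arm can. A call with a gripper value outside its range is refused whole. The fingers move at their own pace and stop on an object; the grip force is fixed at half the most. Time passes only in rows, so rows that do not move let the fingers close. It gives the time, the measured TCP pose, the force and the opening at its end, in the units of the state.
- ctrl.get_obs(): the state, without advancing time (a new reading comes with each control period).
- snapshot(name): name is "side" or "top" or "wrist"; returns a dict with "image" (384x512x3 uint8, red, green, blue), "camera_matrix" (3x3 intrinsics, pixels), "eye" and "orientation" of the camera in the world; the wrist camera has in their place "mount" (4x4, takes a point from camera to tool coordinates, whose origin is the TCP and whose axes are the tool frame's). Camera axes: x right, y down, z forward; pixel columns grow to the right and rows downward; lengths in m; the calibration is good to about 2 mm. A picture is of the moment at which its call begins: read the wrist's pose just before it. There is no depth.
- ctrl.close_job(): hands the job in, once; it reports no verdict.
Trained networks look in a picture, given as the dict that the camera call returned (one of the last four; its "shot" number tells which), for a name from the list of things; names that differ only in an ending like _2 or _b are one class to them, and where a whole thing is asked for, a point or a joint stands for the part that bears it (a point fixed in the world has none). Each returns a list of dicts, best first, with "confidence" (0 to 1); they miss things now and then, are a little off and sometimes report something else, mostly with a low value. They report only what shows in the picture. A call takes as long as a camera call. They do not tell look-alikes from the thing itself.
- silhouettes(picture, thing): "mask" (384x512 bool, what is visible of it) and "bbox" ([left, top, width, height] in pixels, round what is visible of it).
The state is a dict: "clock": time; "joint_pos": joint angles; "qvel": joint speeds; "tau": joint torques, N m; "tool_pos": TCP position; "orientation": TCP orientation; "force": force on the tool from outside, world axes, zero at the start; "moment": the same for the moment, N m; "opening": finger opening in m.
Only numpy, scipy, OpenCV 4.12 (cv2) and the standard library are available. Lean on these libraries where they do the work, as an engineer would, in place of code of your own. Each camera call takes 0.05 s, during which the arm holds its last target.

## Working session

There is one attempt and no reset: what is moved stays moved. The work goes in short steps, Python scripts to look and compute and a shell command to move; the robot and the scene stay as the last step left them, time stands still between calls to the robot, and variables do not carry over. Pictures are saved under pics/ and viewed, and the job is handed in when it is done.

```bash
ls; mkdir -p pics; python3 - <<'E'
from plant import ctrl, snapshot, silhouettes
import cv2,json
o=ctrl.get_obs();print(o, ctrl.tcp_to_grasp)
for n in ["side","top","wrist"]:
    s=snapshot(n);cv2.imwrite(f"pics/{n}0.png",s["image"][:,:,::-1])
    print(n,{k:v for k,v in s.items() if k!="image"})
    if n!="wrist":
        for t in ["case","bar","disc","stud_a","house","massing"]:
            print(t,[(round(d["confidence"],2),d["bbox"]) for d in silhouettes(s,t)])
E
```

```text
pics
{'clock': 0.0, 'joint_pos': array([-5.40826047e+01,  2.05912853e+01,  6.33231222e-01, -1.90123243e-02,
       -7.01373409e+01, -1.65064305e+01]), 'qvel': array([ 0.08156448,  0.02234054,  0.00140436, -0.04042486, -0.02403133,
       -0.07176722]), 'tau': array([-3.11994211e-05, -5.82718170e+01,  2.93067813e+01,  6.99763834e+00,
        6.82072263e-03, -1.55803073e-04]), 'tool_pos': array([ 0.22412307, -0.63617371,  0.22562376]), 'orientation': array([-8.99034581e+01,  9.97015310e-03,  1.94044985e+01]), 'force': array([0.09855457, 0.20712774, 0.93992257]), 'moment': array([ 0.01115898, -0.02165339,  0.05444324]), 'opening': 0.08766130838173844} 0.0188
side {'camera_matrix': array([[449.11255701,   0.        , 261.0595749 ],
       [  0.        , 449.11255701, 190.49501671],
       [  0.        ,   0.        ,   1.        ]]), 'eye': array([0.41888958, 0.76792156, 1.02661653]), 'orientation': array([-138.93700783,    1.04412247, -178.94845971]), 'shot': 1}
case [(0.72, [150.9, 162.4, 141.4, 155.5])]
bar [(0.88, [295.7, 149.4, 64.2, 11.5]), (0.87, [225.0, 172.6, 26.0, 56.2]), (0.56
[... 935 characters left out ...]

house [(0.7, [223.5, 189.3, 16.2, 23.1]), (0.62, [404.3, 130.9, 45.2, 35.6]), (0.42, [182.6, 145.1, 30.0, 30.8])]
massing [(0.69, [234.2, 125.8, 17.5, 16.0])]
wrist {'camera_matrix': array([[339.28859787,   0.        , 255.05302045],
       [  0.        , 339.28859787, 186.73472782],
       [  0.        ,   0.        ,   1.        ]]), 'mount': array([[-5.81302228e-04,  9.64840926e-01,  2.62833883e-01,
        -7.08493520e-02],
       [-3.19794772e-04, -2.62834093e-01,  9.64840991e-01,
        -1.58283845e-01],
       [ 9.99999780e-01,  4.76811316e-04,  4.61337128e-04,
         2.46463424e-04],
       [ 0.00000000e+00,  0.00000000e+00,  0.00000000e+00,
         1.00000000e+00]]), 'shot': 3}
```

```bash
python3 - <<'E'
import cv2
a=cv2.imread("pics/top0.png");cv2.imwrite("pics/top0c.png",cv2.resize(a[90:250,130:400],None,fx=2.9,fy=2.9,interpolation=cv2.INTER_CUBIC))
a=cv2.imread("pics/side0.png");cv2.imwrite("pics/side0c.png",cv2.resize(a[80:330,140:380],None,fx=2.4,fy=2.4,interpolation=cv2.INTER_CUBIC))
E
```

```text
(no output)
```

View pics/top0.png

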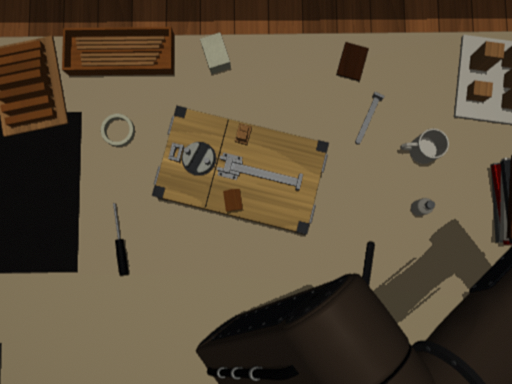

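View pics/side0.png

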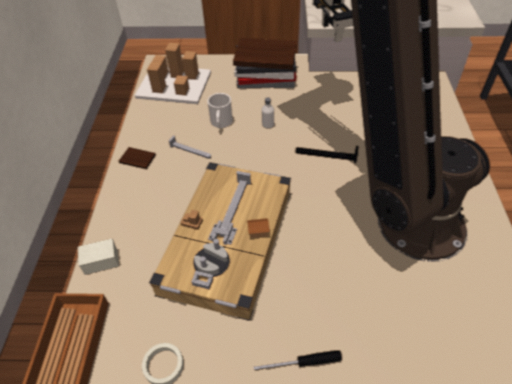

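```bash
sleep 1
```

```text
(no output)
```

View pics/top0c.png

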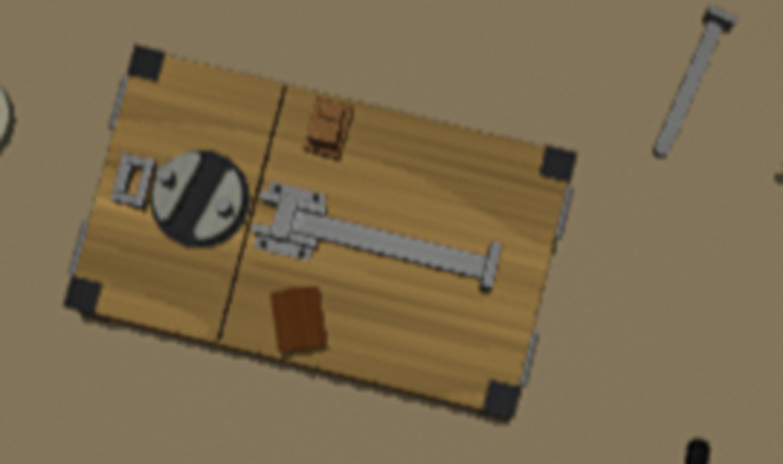

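View pics/side0c.png

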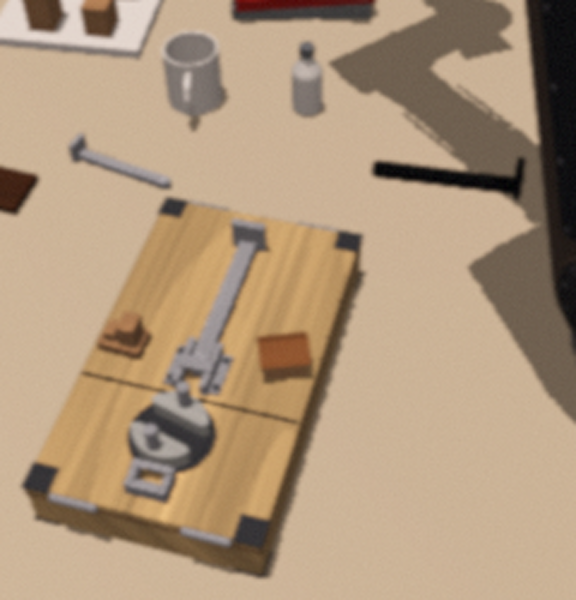

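```bash
cat > h.py <<'E'
import numpy as np, cv2
from scipy.spatial.transform import Rotation as R
from scipy.optimize import least_squares
def ext(s,obs=None):
    """camera->world R, eye"""
    if "mount" in s:
        M=s["mount"];Rt=R.from_euler('xyz',obs["orientation"],degrees=True).as_matrix()
        return Rt@M[:3,:3], Rt@M[:3,3]+obs["tool_pos"]
    return R.from_euler('xyz',s["orientation"],degrees=True).as_matrix(), s["eye"]
def plane(K,Rc,e,uv,z):
    uv=np.atleast_2d(uv).astype(float)
    d=(Rc@np.linalg.inv(K)@np.c_[uv,np.ones(len(uv))].T).T
    return e+d*((z-e[2])/d[:,2])[:,None]
def proj(K,Rc,e,P):
    c=(np.atleast_2d(P)-e)@Rc; q=c@K.T; return q[:,:2]/q[:,2:]
KT=np.array([[490.81690914,0,267.43255552],[0,490.81690914,196.18417153],[0,0,1]])
KS=np.array([[449.11255701,0,261.0595749],[0,449.11255701,190.49501671],[0,0,1]])
top=(KT,)+ext(dict(orientation=np.array([-173.90869428,-0.24432242,-90.82509521]),eye=np.array([0.33148111,-0.00317949,1.35963959])))
side=(KS,)+ext(dict(orientation=np.array([-138.93700783,1.04412247,-178.94845971]),eye=np.array([0.41888958,0.76792156,1.02661653])))
def c2w(p,pose):
    p=np.atleast_2d(p);c,s=np.cos(pose[2]),np.sin(pose[2])
    return np.c_[pose[0]+c*p[:,0]-s*p[:,1],pose[1]+s*p[:,0]+c*p[:,1],p[:,2]]
E
python3 - <<'E'
from h import *
ct=np.array([[135,45],[577,150],[511,412],[66,305]])/2.9+[130,90]
P=plane(*top,ct,.07);print(P, np.linalg.norm(P-np.roll(P,-1,0),axis=1))
cs=np.array([[168,198],[362,236],[268,545],[24,487]])/2.4+[140,80]
S=plane(*side,cs,.07);print(S,np.linalg.norm(S-np.roll(S,-1,0),axis=1))
print(proj(*side,P)-0)
for n,uv,z in [("disc",[200,198],.092),("keeper",[133,180],.091),("plate",[490,267],.111)]:
    print(n,plane(*top,np.array(uv)/2.9+[130,90],z))
E
```

```text
[[ 0.7179941   0.23056364  0.07      ]
 [ 0.61324323 -0.17739343  0.07      ]
 [ 0.37294844 -0.11098947  0.07      ]
 [ 0.47592247  0.29206138  0.07      ]] [0.42119084 0.24930116 0.41599715 0.24976117]
[[ 0.60670104 -0.17603597  0.07      ]
 [ 0.36643274 -0.11198318  0.07      ]
 [ 0.46673639  0.29127502  0.07      ]
 [ 0.7137238   0.23061505  0.07      ]] [0.24865964 0.41554543 0.25432738 0.42049842]
[[148.24270351 282.88496308]
 [207.86761182 162.17660574]
 [288.58269872 178.58405017]
 [247.67329542 307.36464364]]
disc [[0.56894119 0.16722108 0.092     ]]
keeper [[0.58646031 0.22790938 0.091     ]]
plate [[ 0.49994894 -0.09188679  0.111     ]]
```

```bash
python3 -m pendant '[[[2.3,0.1,2.4,0,0,0,0],[2.3,0.1,2.4,0,0,0,0],[2.3,0.1,2.4,0,0,0,0],[2.3,0.1,2.4,0,0,0,0],[2.3,0.1,2.4,0,0,0,0],[2.3,0.1,2.4,0,0,0,0],[2.3,0.1,2.4,0,0,0,0],[2.3,0.1,2.4,0,0,0,0],[2.3,0.1,2.4,0,0,0,0],[2.3,0.1,2.4,0,0,0,0],[2.3,0.1,2.4,0,0,0,0],[2.3,0.1,2.4,0,0,0,0]]]'
python3 -m pendant '[[[2.3,0.1,2.4,0,0,0,0],[2.3,0.1,2.4,0,0,0,0],[2.3,0.1,2.4,0,0,0,0],[2.3,0.1,2.4,0,0,0,0],[2.3,0.1,2.4,0,0,0,0],[2.3,0.1,2.4,0,0,0,0],[2.3,0.1,2.4,0,0,0,0],[2.3,0.1,2.4,0,0,0,0],[2.3,0.1,2.4,0,0,0,0],[2.3,0.1,2.4,0,0,0,0],[2.3,0.1,2.4,0,0,0,0],[2.3,0.1,2.4,0,0,0,0]]]'
python3 -m pendant '[[[0,0,0,0,-7,0,0],[0,0,0,0,-7,0,0],[0,0,0,0,-7,0,0],[0,0,0,0,-7,0,0],[0,0,0,0,-7,0,0],[0,0,0,0,-7,0,0],[0,0,0,0,-7,0,0],[0,0,0,0,-7,0,0],[0,0,0,0,0,0,0],[0,0,0,0,0,0,0]]]'
```

```text
clock: 1.75
tool_pos: [0.3893, -0.2718, 0.2149]
orientation: [-90.0, -0.0, 19.4]
force: [0.6, -0.6, -0.1]
opening: 0.0133
clock: 2.75
tool_pos: [0.554, 0.0918, 0.2028]
orientation: [-90.0, -0.0, 19.4]
force: [1.0, -2.6, 0.3]
opening: 0.0005
clock: 3.58
tool_pos: [0.5535, 0.0901, 0.2027]
orientation: [-90.0, -0.0, 75.2]
force: [-0.6, 0.2, 0.2]
opening: 0.0005
```

```bash
python3 - <<'E'
from plant import ctrl, snapshot, silhouettes
import cv2,pickle
o=ctrl.get_obs();s=snapshot("wrist")
pickle.dump((o,s),open("w1.pkl","wb"))
cv2.imwrite("pics/w1.png",cv2.resize(s["image"][:,:,::-1],(800,600)))
for t in ["disc","stud_a","bar","house","massing"]:
    print(t,[(round(d["confidence"],2),d["bbox"]) for d in silhouettes(s,t)])
E
```

```text
disc [(0.47, [256.5, 232.2, 2.3, 79.5])]
stud_a []
bar [(0.75, [97.7, 1.1, 320.3, 298.5]), (0.64, [245.2, 1.5, 24.9, 170.7])]
house [(0.78, [330.4, 100.8, 86.2, 78.0])]
massing [(0.77, [118.2, 140.8, 63.5, 45.7])]
```

View pics/w1.png

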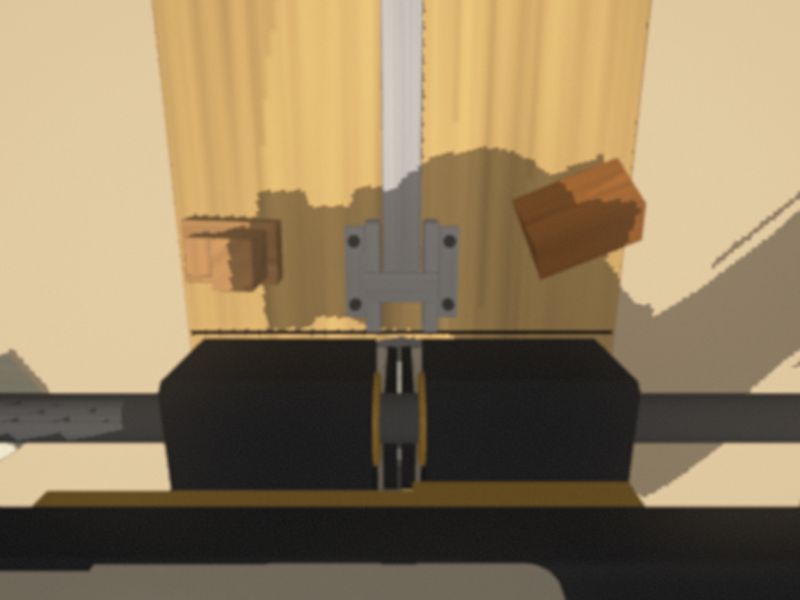

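```bash
python3 -m pendant '[[[3.5,0,0,0,0,0,0],[3.5,0,0,0,0,0,0],[3.5,0,0,0,0,0,0],[3.5,0,0,0,0,0,0],[0,0,0,0,0,0,0],[0,0,0,0,0,0,0],[0,0,0,0,0,0,0]]]'
python3 - <<'E'
from plant import ctrl, snapshot, silhouettes
import cv2,pickle
o=ctrl.get_obs();s=snapshot("wrist")
pickle.dump((o,s),open("w2.pkl","wb"))
cv2.imwrite("pics/w2.png",cv2.resize(s["image"][:,:,::-1],(800,600)))
for t in ["disc","stud_a"]:
    print(t,[(round(d["confidence"],2),d["bbox"]) for d in silhouettes(s,t)])
E
```

```text
clock: 4.47
tool_pos: [0.5884, 0.2255, 0.2021]
orientation: [-90.0, 0.0, 75.4]
force: [-0.0, 0.2, 0.5]
opening: 0.0006
disc [(0.83, [207.7, 55.8, 100.4, 105.9])]
stud_a [(0.92, [211.4, 57.9, 95.1, 103.0])]
```

View pics/w2.png

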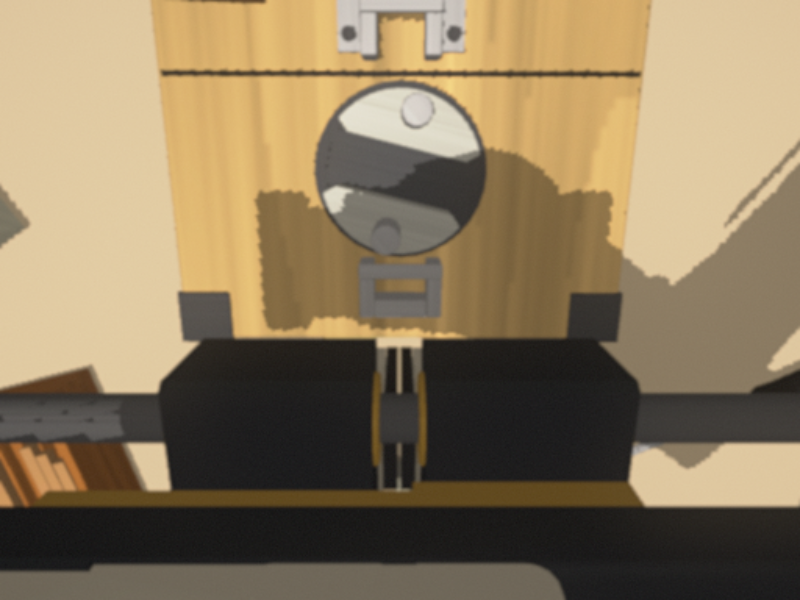

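```bash
python3 - <<'E'
from h import *
import pickle
o,s=pickle.load(open("w2.pkl","rb"));C=(s["camera_matrix"],)+ext(s,o)
W=lambda uv,z:plane(*C,np.array(uv)/1.5625,z)[0]
a=np.radians(75.6);ex=np.array([np.cos(a),np.sin(a)]);ey=np.array([-ex[1],ex[0]])
o0=np.array([.5425,.058])
def show(n,uv,z):
    p=W(uv,z);d=p[:2]-o0;print(n,p.round(4),"case",(d@ex*1e3).round(1),(d@ey*1e3).round(1))
show("stud hi",(417,110),.122);show("stud lo",(386,236),.122);show("disc c",(400,167),.092)
show("disc l",(316,168),.092);show("disc r",(486,168),.092);show("disc t",(400,82),.092);show("disc b",(400,254),.092)
show("keepL",(358,260),.091);show("keepR",(442,260),.091);show("keepBL",(359,292),.091)
show("seamL",(165,72),.07);show("seamR",(638,74),.07);show("edgeL",(188,337),.07);show("edgeR",(614,337),.07)
E
```

```text
stud hi [0.5588 0.1444 0.122 ] case 87.8 5.7
stud lo [0.5855 0.1934 0.122 ] case 141.9 -8.0
disc c [0.5719 0.1666 0.092 ] case 112.5 -1.5
disc l [0.6121 0.1566 0.092 ] case 112.8 -42.9
disc r [0.5309 0.1777 0.092 ] case 113.1 41.0
disc t [0.562  0.1286 0.092 ] case 73.2 -1.4
disc b [0.5828 0.2088 0.092 ] case 156.1 -1.5
keepL [0.6047 0.2066 0.091 ] case 159.4 -23.3
keepR [0.5626 0.2175 0.091 ] case 159.5 20.2
keepBL [0.6089 0.2232 0.091 ] case 176.6 -23.2
seamL [0.6762 0.0915 0.07  ] case 65.7 -121.1
seamR [0.4427 0.1531 0.07  ] case 67.3 120.3
edgeL [0.7153 0.2295 0.07  ] case 209.1 -124.7
edgeR [0.4757 0.2918 0.07  ] case 209.8 122.9
```

```bash
python3 -m pendant '[[[0,0,0,0,-7,0,0],[0,0,0,0,-7,0,0],[0,0,0,0,-7,0,0],[0,0,0,0,-7,0,0],[0,0,0,0,-7,0,0],[0,0,0,0,-3,0,0],[0.4,0,1.4,0,0,0,0],[0,2.5,0,0,0,0,0],[0,2.5,0,0,0,0,0],[0,2,0,0,0,0,0],[0,0,0,0,0,0,0],[0,0,0,0,0,0,0]]]'
```

```text
clock: 5.62
tool_pos: [0.574, 0.2226, 0.1324]
orientation: [-89.9, 0.0, 113.4]
force: [-0.3, 1.1, 0.6]
opening: 0.0007
```

```bash
python3 -m pendant '[[[0,1.5,0,0,0,0,0],[0,1.5,0,0,0,0,0],[0,0.1,0,0,0,0,0],[0,0,0,0,0,0,0]]]'
python3 -m pendant '[[[-0.4,0,0,0,0,0,0],[-0.4,0,0,0,0,0,0],[-0.4,0,0,0,0,0,0],[-0.4,0,0,0,0,0,0],[-0.4,0,0,0,0,0,0]]]'
python3 - <<'E'
from plant import snapshot
import cv2
s=snapshot("side")["image"][:,:,::-1]
cv2.imwrite("pics/s2.png",cv2.resize(s[150:330,140:320],None,fx=3.3,fy=3.3,interpolation=cv2.INTER_CUBIC))
E
```

```text
clock: 5.95
tool_pos: [0.5748, 0.2235, 0.1026]
orientation: [-90.0, 0.0, 113.4]
force: [0.1, 0.1, 0.7]
opening: 0.0005
clock: 6.37
tool_pos: [0.5842, 0.2074, 0.1028]
orientation: [-90.3, -0.1, 113.4]
force: [2.9, 11.3, -1.1]
opening: 0.0001
```

View pics/s2.png

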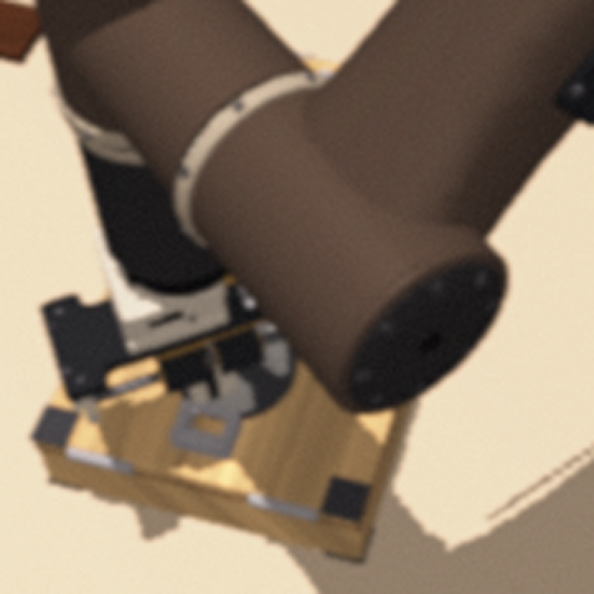

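```bash
cat > look.py <<'E'
import sys,cv2,pickle
from plant import ctrl, snapshot
n=sys.argv[1];c=sys.argv[2]
o=ctrl.get_obs();s=snapshot(c);pickle.dump((o,s),open(n+".pkl","wb"))
cv2.imwrite(f"pics/{n}.png",cv2.resize(s["image"][:,:,::-1],(800,600)))
print(o["clock"],o["tool_pos"],o["force"])
E
python3 look.py w3 wrist
```

```text
6.4167 [0.58450705 0.20694192 0.10280554] [ 2.53369814  6.20540688 -0.85101346]
```

View pics/w3.png

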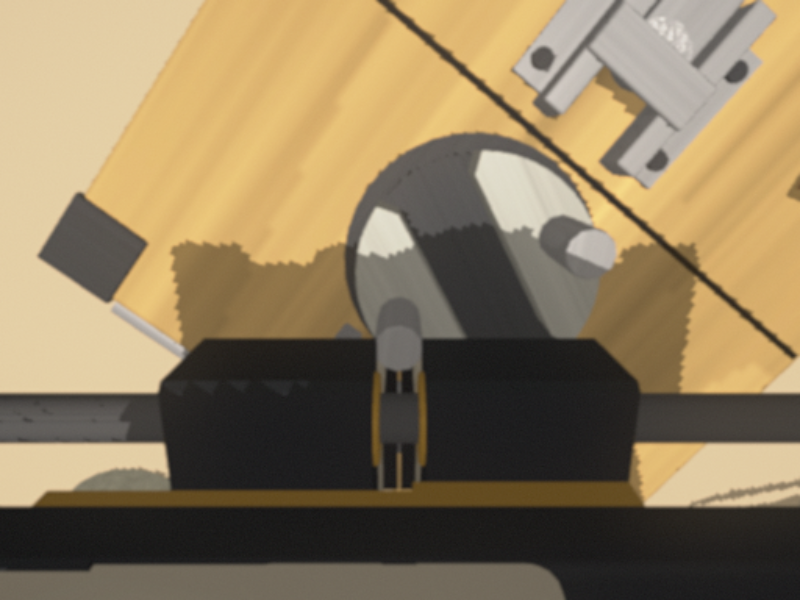

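```bash
cat >> h.py <<'E'
POSE=(.5438,.0577,np.radians(75.4))
def incase(p):
    d=np.asarray(p)[...,:2]-POSE[:2];c,s=np.cos(POSE[2]),np.sin(POSE[2])
    return np.stack([d[...,0]*c+d[...,1]*s,-d[...,0]*s+d[...,1]*c],-1)*1e3
def at(pk,uv,z):
    import pickle
    o,s=pickle.load(open(pk+".pkl","rb"));C=(s["camera_matrix"],)+ext(s,o)
    return incase(plane(*C,np.atleast_2d(uv)/1.5625,z)).round(1)
E
python3 - <<'E'
from h import *
p=at("w3",[(590,250),(400,350)],.122);print(p,np.degrees(np.arctan2(p[:,1],p[:,0]-115)))
print(incase([.5845,.2069]))
E
```

```text
[[ 88.4  11.3]
 [141.9 -10.8]] [156.9836308  -21.87481852]
[154.64143112  -1.77701499]
```

```bash
python3 -m pendant '[[[-0.3,0,0,0,0,0,0],[-0.3,0,0,0,0,0,0],[-0.3,0,0,0,0,0,0],[-0.3,0,0,0,0,0,0],[-0.3,0,0,0,0,0,0],[-0.3,0,0,0,0,0,0],[-0.3,0,0,0,0,0,0],[-0.3,0,0,0,0,0,0],[-0.2,0,0,0,0,0,0],[0,0,0,0,0,0,0]]]'; python3 look.py w4 wrist
```

```text
clock: 7.3
tool_pos: [0.5929, 0.1812, 0.1018]
orientation: [-90.0, -0.0, 113.4]
force: [1.1, 1.8, 1.5]
opening: 0.0005
7.3 [0.59291118 0.18115735 0.10183528] [1.10476795 1.82215607 1.47223376]
```

View pics/w4.png

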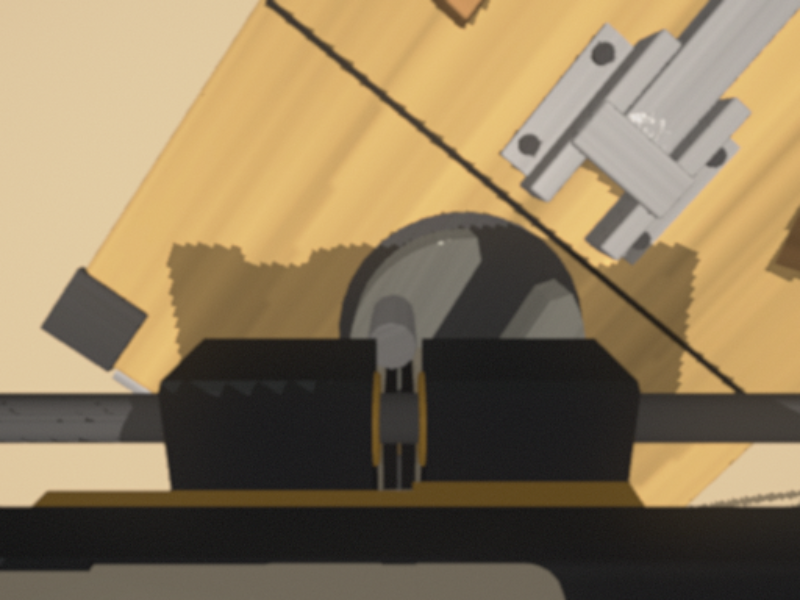

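```bash
python3 -m pendant '[[[-0.2,0,0,0,0,0,0],[-0.2,0,0,0,0,0,0],[-0.1,0,0,0,0,0,0],[0,0,0,0,0,0,0],[0,0,0,0,0,0,0]]]'; python3 look.py w5 wrist
```

```text
clock: 7.77
tool_pos: [0.5942, 0.1764, 0.1012]
orientation: [-89.9, 0.0, 113.4]
force: [-0.1, 0.3, -0.7]
opening: 0.0005
7.7667 [0.59416132 0.17639943 0.10116062] [-0.07432915  0.32281146 -0.72148258]
```

View pics/w5.png

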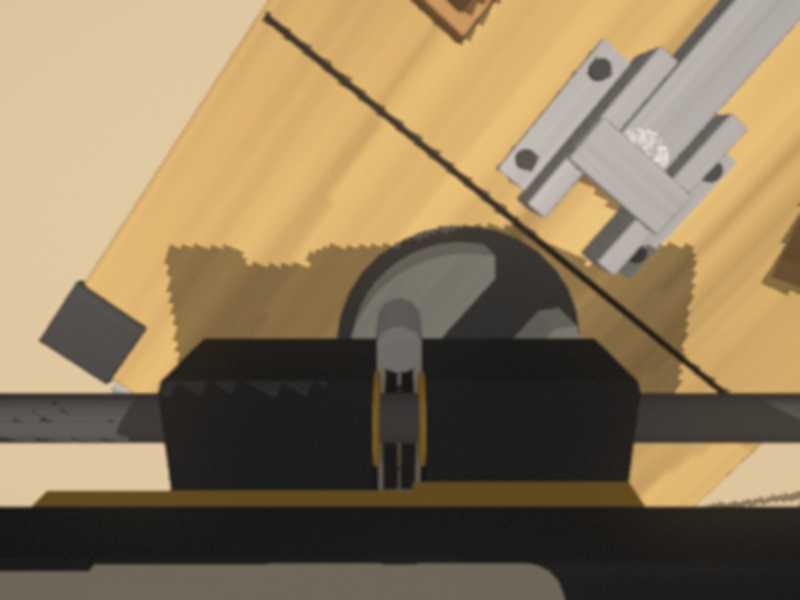

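```bash
python3 -m pendant '[[[1.5,0,0,0,0,0,0],[1.5,0,0,0,0,0,0],[0,-3,0,0,0,0,0],[0,-3.5,0,0,7,0,0],[0,-3.5,0,0,7,0,0],[0,0,0,0,7,0,0],[0,0,0,0,7,0,0],[0,0,0,0,7,0,0],[0,0,0,0,3,0,0],[2.2,0,0,0,0,0,0],[0,0,0,0,0,0,0],[0,0,0,0,0,0,0]]]'; python3 look.py w6 wrist
```

```text
clock: 8.82
tool_pos: [0.5878, 0.2272, 0.2013]
orientation: [-90.0, 0.0, 75.5]
force: [0.3, -0.3, 0.4]
opening: 0.0001
8.8167 [0.58777268 0.22722175 0.20129761] [ 0.33725343 -0.33186096  0.41718778]
```

View pics/w6.png

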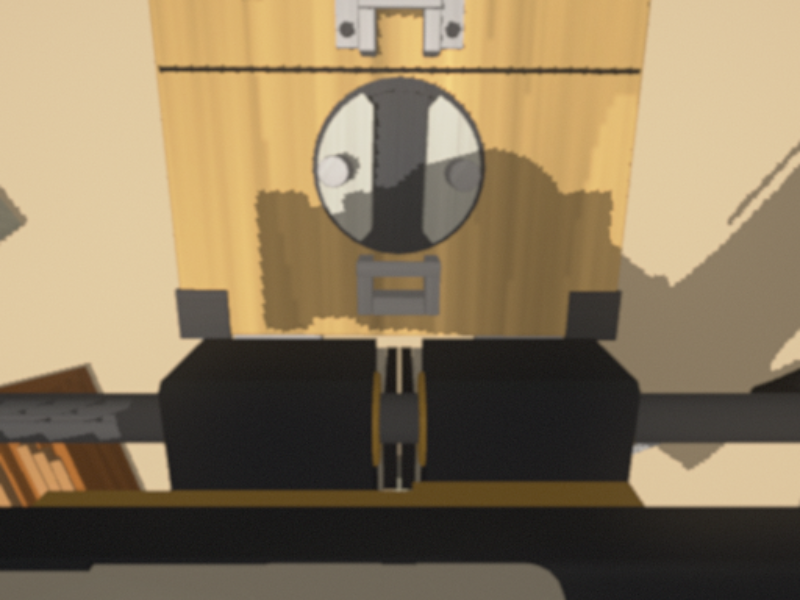

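```bash
python3 - <<'E'
from h import *
p=at("w6",[(335,171),(464,175)],.122);print(p);d=p[1]-p[0];print(np.degrees(np.arctan2(d[1],d[0]))-90)
print(at("w6",[(374,90),(374,238),(426,105),(426,238)],.092), "slot edges")
print(at("w6",[(359,258),(439,258),(399,167)],.091), "keeper,disc")
print("seam",at("w6",[(160,69),(640,71)],.07))
o,s=__import__("pickle").load(open("w1.pkl","rb"))
print("bar edges",at("w1",[(383,0),(422,0),(384,180),(421,180)],.084),"guide",at("w1",[(346,226),(459,226)],.091))
print(at("w1",[(517,205),(540,278),(645,215),(620,160)],.1), at("w1",[(185,260),(280,280)],.09))
# plate top from first top picture
print("plate",incase(plane(*top,np.array([[490,243],[484,290],[498,244],[494,290]])/2.9+[130,90],.111)))
E
```

```text
[[114.7 -27.4]
 [116.2  29.1]]
-1.5207696611437598
[[ 78.4 -11.3]
 [149.2 -12. ]
 [ 85.1  13.5]
 [149.1  14.5]] slot edges
[[159.8 -19.8]
 [159.7  21.4]
 [114.    0.7]] keeper,disc
seam [[  66.5 -120.8]
 [  66.8  123.1]]
bar edges [[-103.6   -7.7]
 [-103.6   10.6]
 [ -20.6   -8.1]
 [ -20.5   10.8]] guide [[  2.  -27.6]
 [  2.2  30.1]]
[[ -9.3  57.2]
 [ 27.4  70.9]
 [ -4.3 120.3]
 [-30.5 105.2]] [[  19.6 -112.1]
 [  30.5  -63.2]]
plate [[-150.84007379  -16.15838623]
 [-155.40585984   25.94048816]
 [-157.93833487  -16.98067241]
 [-163.98965874   23.83145435]]
```

```bash
python3 -m pendant '[[[-3.4,0,0,0,0,0,0],[-3.4,0,0,0,0,0,0],[-3.4,0,0,0,0,0,0],[-3.4,0,0,0,0,0,0],[-3.4,0,0,0,0,0,0],[-3.4,0,0,0,0,0,0],[-3.4,0,0,0,0,0,0],[-3.4,0,0,0,0,0,0],[-3.4,0,0,0,0,0,0],[-3.4,0,0,0,0,0,0],[-2.7,0,0.1,0,0,0,0],[0,0,0,0,0,0,0]]]';python3 -m pendant '[[[0,0,0,0,0,0,0],[0,0,0,0,0,0,0],[0,0,0,0,0,0,0]]]'; python3 look.py w7 wrist; python3 look.py t7 top
```

```text
clock: 9.87
tool_pos: [0.4927, -0.1324, 0.2017]
orientation: [-90.0, 0.0, 75.2]
force: [-0.0, -0.6, 0.1]
opening: 0.0004
clock: 10.12
tool_pos: [0.495, -0.1286, 0.2016]
orientation: [-90.0, -0.0, 75.5]
force: [0.6, 0.5, -0.1]
opening: 0.0006
10.1167 [ 0.49499045 -0.12856051  0.20163187] [ 0.60813826  0.51244975 -0.13437391]
10.1667 [ 0.49506618 -0.12840122  0.20159725] [0.66489468 0.06361703 0.00670714]
```

View pics/w7.png

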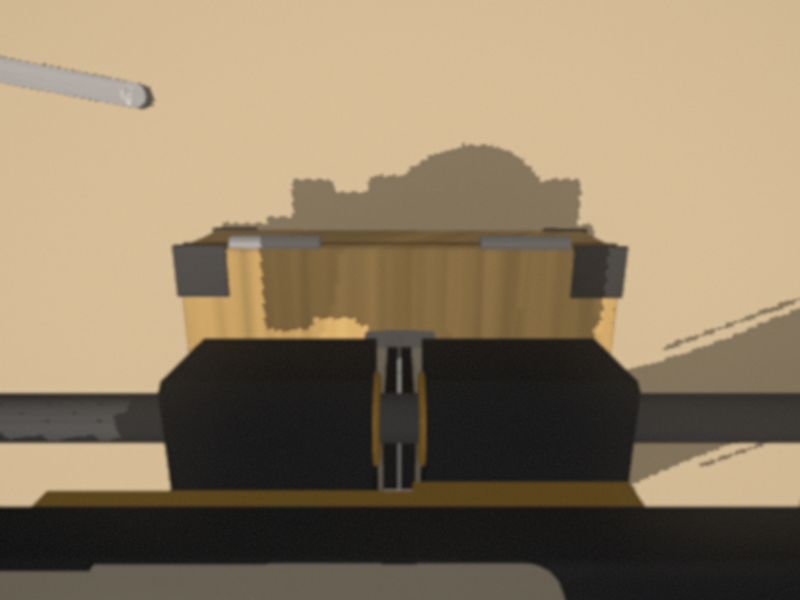

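View pics/t7.png

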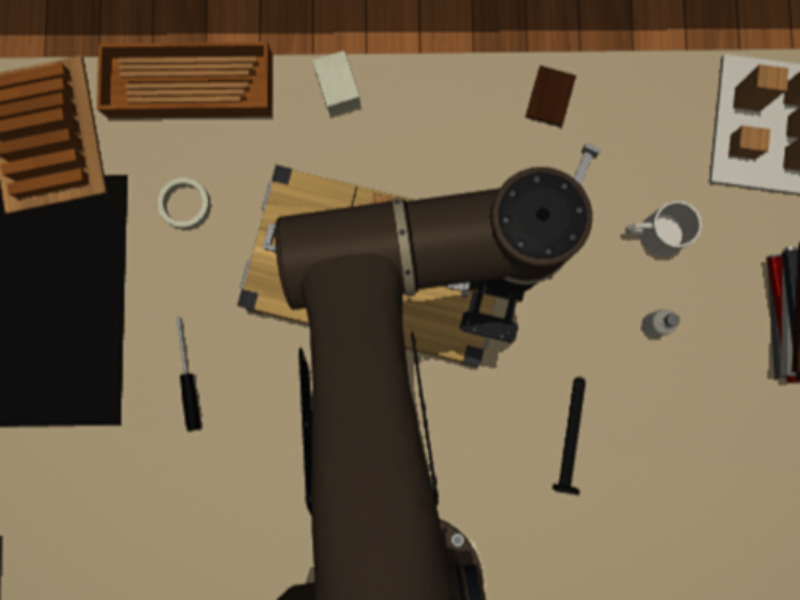

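```bash
python3 - <<'E'
from h import *
print(at("w7",[(366,332),(434,332)],.111),at("w7",[(186,245),(616,245)],.07),incase([.4951,-.1284]))
E
```

```text
[[-174.5  -15.5]
 [-174.5   18.3]] [[-210.7 -117. ]
 [-211.   121. ]] [-192.36645437    0.21732903]
```

```bash
python3 -m pendant '[[[-1.2,0,0.1,0,0,0,0],[0,3,0,0,0,0,0],[0,3,0,0,0,0,0],[0,3,0,0,0,0,0],[0,1.5,0,0,0,0,0],[0,0.6,0,0,0,0,0],[0,0,0,0,0,0,0],[0,0,0,0,0,0,0]]]'; python3 look.py w8 wrist
```

```text
clock: 10.88
tool_pos: [0.4914, -0.1405, 0.0912]
orientation: [-90.0, 0.0, 75.5]
force: [0.1, 0.9, 0.3]
opening: 0.0003
10.8833 [ 0.49142128 -0.14054479  0.09117456] [0.10202923 0.92653016 0.29808263]
```

View pics/w8.png

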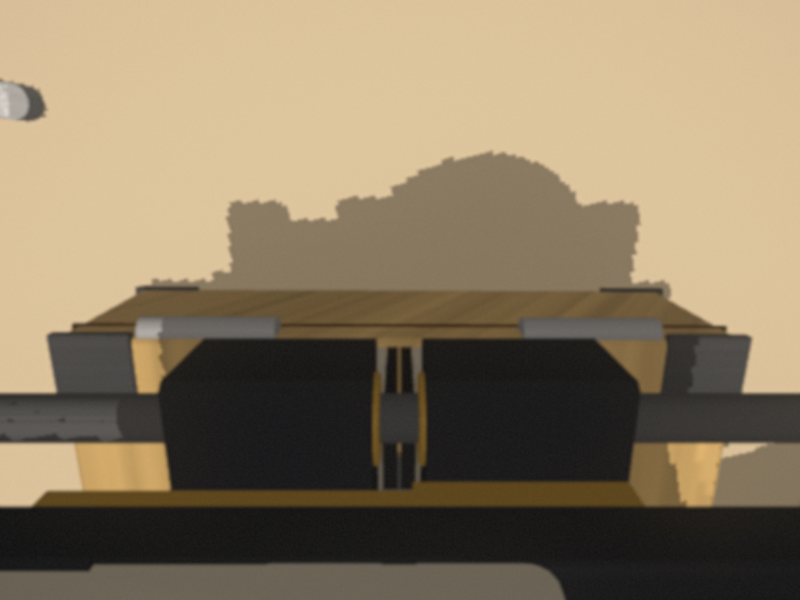

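```bash
python3 -m pendant '[[[0.7,0,0,0,0,0,0],[0.7,0,0,0,0,0,0],[0.7,0,0,0,0,0,0],[0.7,0,0,0,0,0,0],[0.7,0,0,0,0,0,0],[0.7,0,0,0,0,0,0]]]'; python3 -m pendant '[[[0.7,0,0,0,0,0,0],[0.7,0,0,0,0,0,0],[0.7,0,0,0,0,0,0],[0.7,0,0,0,0,0,0],[0,0,0,0,0,0,0]]]'; python3 look.py w9 wrist; python3 look.py s9 side
```

```text
clock: 11.43
tool_pos: [0.5017, -0.0993, 0.0909]
orientation: [-90.0, 0.0, 75.4]
force: [-0.4, -2.5, 1.3]
opening: 0.0008
clock: 11.85
tool_pos: [0.509, -0.0715, 0.0905]
orientation: [-90.0, -0.0, 75.5]
force: [0.1, -0.6, 0.2]
opening: 0.0003
11.85 [ 0.50898274 -0.07153988  0.09050849] [ 0.07718222 -0.56453747  0.1864136 ]
11.9 [ 0.50872845 -0.07194004  0.0904166 ] [-0.34795145  0.65958808  1.00695914]
```

View pics/s9.png

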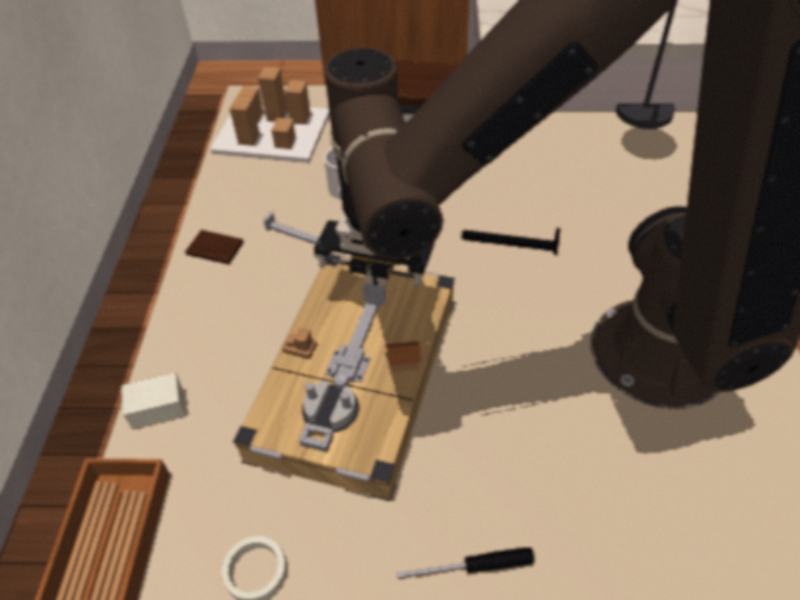

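```bash
python3 -m pendant '[[[0.6,0,0,0,0,0,0],[0.6,0,0,0,0,0,0],[0.6,0,0,0,0,0,0],[0.6,0,0,0,0,0,0]]]'; python3 look.py w10 wrist; python3 look.py s10 side;  python3 - <<'E'
import cv2
a=cv2.imread("pics/s10.png");cv2.imwrite("pics/s10c.png",cv2.resize(a[240:500,220:470],None,fx=2.3,fy=2.3,interpolation=cv2.INTER_CUBIC))
E
```

```text
clock: 12.28
tool_pos: [0.5145, -0.0491, 0.0904]
orientation: [-90.0, 0.0, 75.4]
force: [-0.4, -1.1, -0.2]
opening: 0.0005
12.2833 [ 0.51447849 -0.0490999   0.09040694] [-0.35236791 -1.14409602 -0.23933796]
12.3333 [ 0.51508997 -0.0483312   0.09056833] [0.1102815  0.32822551 0.09859774]
```

View pics/s10c.png

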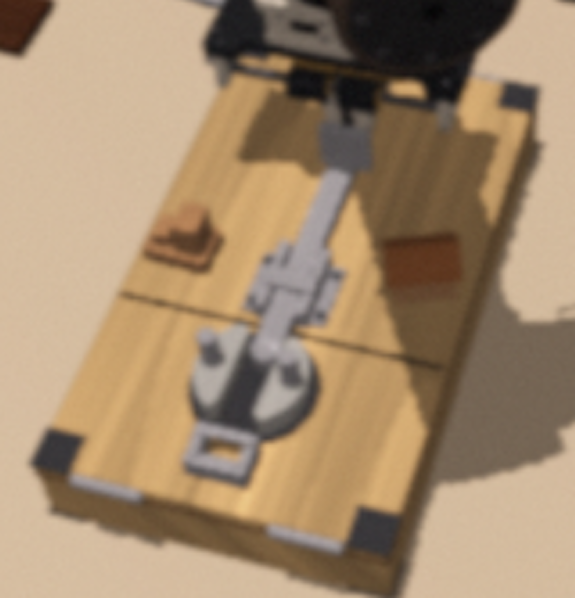

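```bash
python3 -m pendant '[[[0.6,0,0,0,0,0,0],[0.6,0,0,0,0,0,0],[0.6,0,0,0,0,0,0],[0.6,0,0,0,0,0,0],[0.6,0,0,0,0,0,0],[0.6,0,0,0,0,0,0]]]';python3 -m pendant '[[[0.6,0,0,0,0,0,0],[0.6,0,0,0,0,0,0],[0.6,0,0,0,0,0,0],[0.6,0,0,0,0,0,0],[0.3,0,0,0,0,0,0]]]'; python3 look.py s11 side;  python3 - <<'E'
import cv2
a=cv2.imread("pics/s11.png");cv2.imwrite("pics/s11c.png",cv2.resize(a[240:500,220:470],None,fx=2.3,fy=2.3,interpolation=cv2.INTER_CUBIC))
E
```

```text
clock: 12.88
tool_pos: [0.5237, -0.0141, 0.0906]
orientation: [-90.0, 0.0, 75.4]
force: [-0.2, -2.0, 0.5]
opening: 0.0005
clock: 13.3
tool_pos: [0.5307, 0.0121, 0.0906]
orientation: [-90.0, -0.0, 75.4]
force: [-1.7, -3.4, 1.3]
opening: 0.0001
13.3 [0.53066681 0.01214276 0.09058097] [-1.71118815 -3.36342665  1.32164515]
```

View pics/s11c.png

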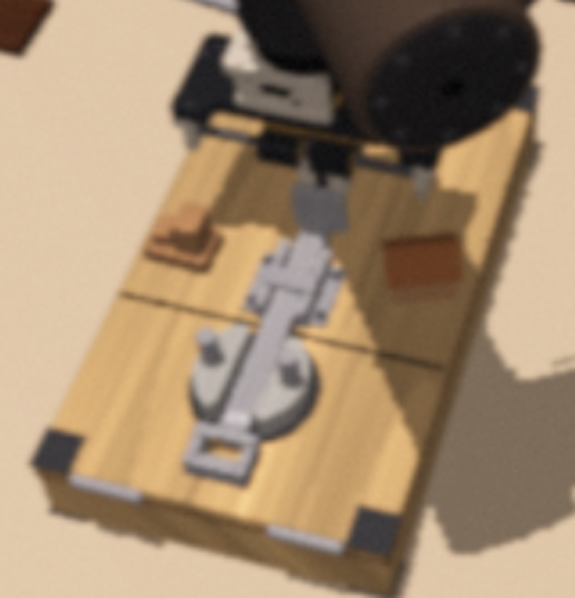

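```bash
python3 -m pendant '[[[0.4,0,0,0,0,0,0],[0.4,0,0,0,0,0,0],[0.4,0,0,0,0,0,0],[0.2,0,0,0,0,0,0],[0,0,0,0,0,0,0]]]';python3 -m pendant '[[[0.2,0,0,0,0,0,0],[0.1,0,0,0,0,0,0],[0,0,0,0,0,0,0]]]'
```

```text
clock: 13.77
tool_pos: [0.5342, 0.0255, 0.0905]
orientation: [-90.0, -0.0, 75.4]
force: [0.6, -0.1, 0.2]
opening: 0.0005
clock: 14.02
tool_pos: [0.5347, 0.028, 0.0905]
orientation: [-90.0, -0.0, 75.4]
force: [0.3, 0.7, 0.4]
opening: 0.0002
```

```bash
python3 -m pendant '[[[0.15,0,0,0,0,0,0],[0.15,0,0,0,0,0,0],[0,0,0,0,0,0,0]]]';python3 -m pendant '[[[0.1,0,0,0,0,0,0],[0.1,0,0,0,0,0,0],[0,0,0,0,0,0,0]]]'
```

```text
clock: 14.27
tool_pos: [0.5347, 0.0295, 0.0905]
orientation: [-89.9, 0.1, 75.4]
force: [-1.1, -8.1, 2.6]
opening: 0.0003
clock: 14.52
tool_pos: [0.5343, 0.0298, 0.0906]
orientation: [-89.9, 0.3, 75.4]
force: [-3.1, -15.6, 5.5]
opening: 0.0007
```

```bash
python3 -m pendant '[[[0.1,0,0,0,0,0,0],[0.1,0,0,0,0,0,0],[0,0,0,0,0,0,0],[0,0,0,0,0,0,0]]]'; python3 look.py s12 side;  python3 - <<'E'
import cv2
a=cv2.imread("pics/s12.png");cv2.imwrite("pics/s12c.png",cv2.resize(a[240:500,220:470],None,fx=2.3,fy=2.3,interpolation=cv2.INTER_CUBIC))
E
```

```text
clock: 14.85
tool_pos: [0.5341, 0.03, 0.0906]
orientation: [-89.8, 0.4, 75.4]
force: [-1.6, -22.6, 7.4]
opening: 0.0003
14.85 [0.5341213  0.02997809 0.09058631] [ -1.62287222 -22.61389823   7.41597614]
```

View pics/s12c.png

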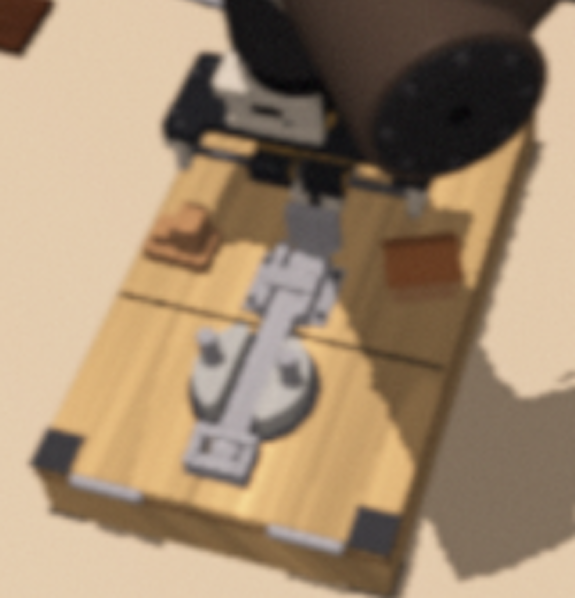

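```bash
python3 -m pendant '[[[-0.5,0,0,0,0,0,0],[-1.5,0,0,0,0,0,0],[-2,0,0,0,0,0,0],[0,-3,0,0,0,0,0],[0,-4,0,0,0,0,0],[0,-4,0,0,0,0,0],[0,0,0,0,0,0,0]]]'; python3 -m pendant '[[[3,0,0,0,0,0,0],[3,0,0,0,0,0,0],[3,0,0,0,0,0,0],[3,0,0,0,0,0,0],[3,0,0,0,0,0,0],[3,0,0,0,0,0,0],[3,0,0,0,0,0,0],[3,0,0,0,0,0,0],[2,0,0,0,0,0,0],[0,0,0,0,0,0,0],[0,0,0,0,0,0,0]]]'; python3 look.py w13 wrist
```

```text
clock: 15.48
tool_pos: [0.5305, -0.0039, 0.2088]
orientation: [-90.7, -0.3, 75.5]
force: [1.8, 0.7, 0.6]
opening: 0.0003
clock: 16.4
tool_pos: [0.5917, 0.2484, 0.1998]
orientation: [-90.0, 0.0, 75.5]
force: [0.4, 0.7, 1.1]
opening: 0.0006
16.4 [0.591745   0.24836203 0.19980734] [0.40785832 0.71394487 1.06023741]
```

View pics/w13.png

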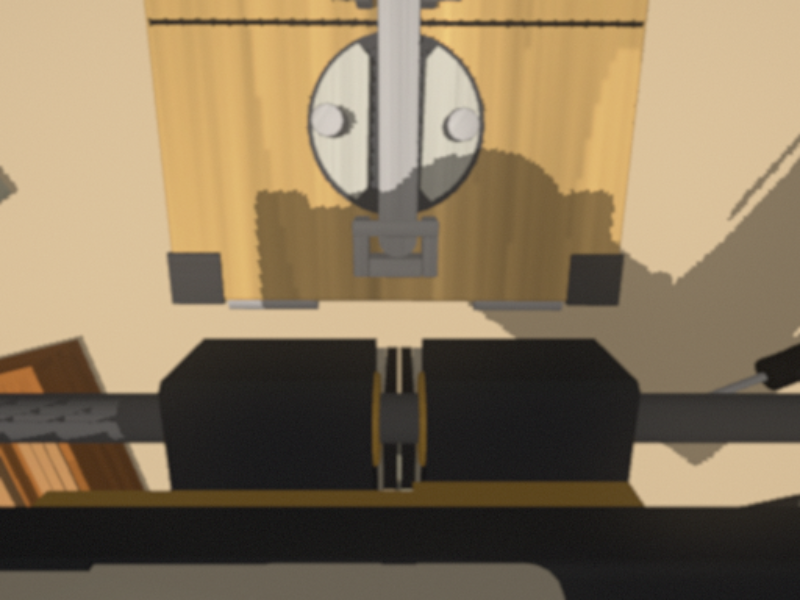

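```bash
python3 - <<'E'
from h import *
import pickle
o,s=pickle.load(open("w13.pkl","rb"));C=(s["camera_matrix"],)+ext(s,o)
im=s["image"][:,:,::-1][125:190,200:310]
im=cv2.resize(im,None,fx=7,fy=7,interpolation=cv2.INTER_CUBIC);im=np.clip(im*1.8,0,255).astype(np.uint8)
cv2.imwrite("pics/w13c.png",im)
# predicted pixel positions (case coords, lock line y=+0.9)
for x,z in [(161,91),(181,91),(181,77),(191,91),(179,77),(177,77),(175,84)]:
    w=c2w([[x/1e3,.0009,z/1e3]],POSE);p=proj(*C,w)[0];print(x,z,((p-[200,125])*7).round())
E
```

```text
161 91 [375. 107.]
181 91 [375. 282.]
181 77 [375. 258.]
191 91 [375. 367.]
179 77 [375. 242.]
177 77 [375. 225.]
175 84 [375. 219.]
```

View pics/w13c.png

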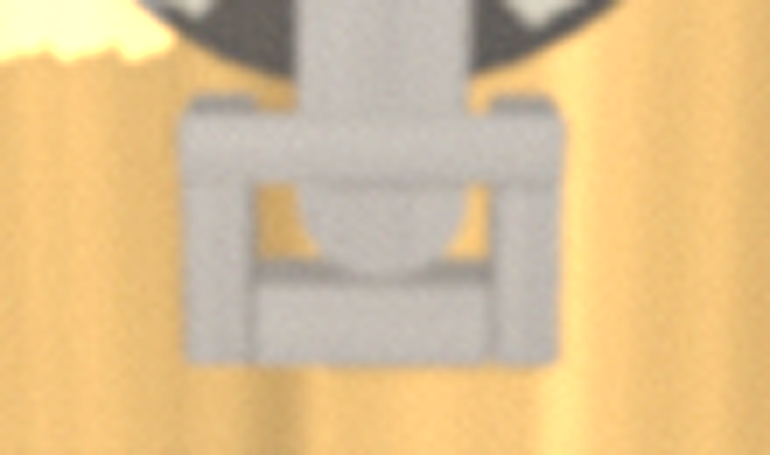

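The zoomed image shows the nose against the keeper's end wall. The disc is aligned and the arm is clear.

```bash
python3 - <<'E'
from plant import ctrl
o=ctrl.get_obs();print(o["clock"],o["tool_pos"],o["force"]);print(ctrl.close_job())
E
```

```text
16.45 [0.59156872 0.2474644  0.20002838] [-0.9970307  -0.39898239  0.26814768]
the job is handed in; nothing more can be done
None
```

The lid is locked: the disc's slot is in line with the bar, and the bar is pushed through it until its nose rests against the keeper's end wall. I handed it in at 16.45 s.

- **Disc:** I pushed stud_b clockwise with the shut fingertips, about 76° in all. Before touching the bar I measured the slot from the wrist image: it was within about 1.5° of the bar's line.
- **Bar:** I pushed it by its end plate until the force rose to about 23 N and it stopped moving. The close-up picture shows the nose touching the end wall. The tool stopped about 1 mm short of where I had predicted, which is within the calibration error.
- **Position estimate:** one reading of the plate's starting position did not fit the given range (−174.5 mm along the case, where −142 to −170 mm was expected). I started the push further back to be safe, and it made no difference.
- **Bystanders:** in the side view taken with the bar home, the house and massing stood where they had been. I did not check the things on the table one by one at the end, but the arm only passed well above them.
- **Finish:** the gripper ended at z = 0.20 m with about 1 N on the tool, touching nothing.

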